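# Gauge a turned shaft and offer it up to its bearing housing

### The arm

A 6-joint arm with a two-finger parallel gripper is mounted at the origin on the work surface. World frame = base frame: x ahead of the robot, y to its left, z up, the work surface at z = 0. Lengths are in m, angles in rad, forces in N, time in s.
With the tool pointing down it reaches from about 0.35 to 0.975 m from the base axis. Payload 4.9 kg.
Tool frame: the origin (TCP) lies at the very end of the fingers, on their centre line; the grasp point (between the pads) lies 19 mm behind it (ctrl.tcp_to_grasp is the z of the grasp point in the tool frame, in m); z points along the fingers, y is the line along which they close (so a half turn about z gives the same grasp; the last joint's range is limited). The gripper opens to 85 mm and grips with 20 to 120 N. Pads are 22 mm wide; open, the fingers measure 114 mm over their backs; the gripper's body (76 mm by 85 mm) begins 54 mm behind the grasp point. The pads swing forward as they close: fully open they stand 13 mm farther back than shut.
Start: joints at [1.227, 0.053, 1.613, -0, 1.476, -0.119], TCP at [0.139, 0.609, 0.231] pointing down, gripper open.
Joint ranges: [-3.01, 3.01], [-1.01, 2.22], [0.06, 2.58], [-1.02, 4.17], [0.09, 2.62], [-3.14, 3.14]. Speed limits (rad/s): [2.57, 2.57, 3.14, 3.14, 3.14, 3.14].

### API

Orientations are given as a rotation vector (axis times angle).
In Python, from station import ctrl, eyes, job, nets gives the robot as it stands. The module is installed in compiled form; this text tells all that it offers.
- The arm moves only by the tool jog_arm, never from a script. Its argument "commands" is one flat list of numbers, 7 for each row, row after row: the shift along the tool's x, y, z each as a share of 0.06 m, from -1 to 1, then the turn, a rotation vector about the tool's x, y, z each as a share of 0.1 rad, from -1 to 1, then the finger opening in mm, from 0 to 85.4. In form: [x, y, z, ax, ay, az, grip, x, y, z, ax, ay, az, grip, ...]. A call has 1 to 20 rows; each row shifts and turns the commanded pose from where the row before left it, along the tool's axes as they then stand; what a row does not reach is not made up. A row lasts 1/8 s, in which the tool goes at most 62.5 mm and 10.7 degrees, less where a joint would pass 70% of its speed; a pose out of reach is approached as far as the arm can. A call with a number of a shift or a turn outside -1 to 1 is refused whole. A call with a gripper value outside its range is refused whole. The fingers move at their own pace and stop on an object; "newtons" is the grip in N (left out, the last holds). Time passes only in rows, so rows that do not move let the fingers close. It gives the time, the measured TCP pose, the force, the opening and the grip force at its end, in the units of the state.
- ctrl.get_obs(): the state, without advancing time (a new reading comes with each control period).
- eyes.get_image(name): name is "scene" or "top" or "wrist"; returns a dict with "image" (400x640x3 uint8, red, green, blue), "z_map" (400x640 float32, m along the optical axis (not along the pixel's ray), 0 where there is no reading), "K" (3x3 intrinsics, pixels), "dist_coeffs" ([k1, k2, p1, p2, k3] as OpenCV has them; the pictures are not rectified), "cam_to_world" (4x4, takes a point from camera to world coordinates). Camera axes: x right, y up, looking along -z (the intrinsics and any distortion apply to the point x, -y, -z); pixel columns grow to the right and rows downward; lengths in m; the calibration is good to about 2 mm. A picture is of the moment at which its call begins.
- job.finish_job(): hands the job in; it is judged then, once.
Trained networks look in the newest picture that a camera, given by its name, has taken for a name from the list of things; names that differ only in an ending like _2 or _b are one class to them, and where a whole thing is asked for, a point or a joint stands for the part that bears it (a point fixed in the world has none). Each returns a list of dicts, best first, with "p" (0 to 1); they miss things now and then, are a little off and sometimes report something else, mostly with a low value. They report only what shows in the picture. A call takes as long as a camera call. They do not tell look-alikes from the thing itself.
- nets.silhouettes(camera, name): "mask" (400x640 bool, what is visible of it) and "bbox" ([left, top, right, bottom] in pixels, round what is visible of it).
The state is a dict: "t": time; "q": joint angles; "dq": joint speeds; "effort": joint torques, N m; "tool_pos": TCP position; "tool_rot": TCP orientation; "contact_force": force on the tool from outside, world axes, zero at the start; "wrist_torque": the same for the moment, N m; "opening": finger opening in m; "grip_force": force on a finger pad.
Only numpy, scipy, OpenCV 4.12 (cv2) and the standard library are available. Lean on these libraries where they do the work, as an engineer would, in place of code of your own. Each camera call takes 0.05 s, during which the arm holds its last target. There are 200 camera calls.

### The job

Check the turned shaft in the bench caliper: slide the jaw with the orange post shut until it clamps the shaft against the yellow sprung anvil and pushes the anvil in by about 3 mm, gently, and keep it so for half a second. Then let go of the jaw, pick the shaft out by its brass end, carry it over the row of bottles in the black crate without disturbing them or anything else loose on the bench, and hold it upright over the bore of the blue bearing housing, centred, its foot about a centimetre above the block and not touching it. Finish still holding it there, motionless: do not insert it or put it down.

Things in the scene. Friction and masses are not known exactly. Their poses are not given: they have to be found in the camera images.
- caliper: Bench caliper fixed to the table: dark steel plate 12 mm thick, 60 mm wide (y), from x = -60 to +155 mm; yaw varies. Origin on the table under the measuring place, z up. At the -x end a dark block (top 57 mm above the table) carries the yellow sprung anvil, 36 mm wide, its flat face at x = -20 mm, looking to +x. The moving jaw comes from +x.
- jaw: Sliding steel jaw, 18 mm thick, 40 mm wide, top 57 mm above the table. Origin: foot of its measuring face, on the plate (12 mm up), mid-width; axes as the caliper's. Slides along the caliper's x, to -x to shut, needs about 2 N, stays where left; starts 55 to 80 mm from the anvil. At x = +65 mm it carries the rigid orange post.
- anvil (a joint): Travel of the yellow sprung anvil, in m: 0 when free (face at caliper x = -20 mm), grows as it is pushed to -x, stop at 0.008. Spring 1.2 N per mm, no preload.
- post_top (a point): Centre of the top of the orange post on the sliding jaw, by which it is pushed or pinched: 14 mm (along x) x 18 mm (y), 115 mm above the table, about 80 mm of it free above the slide.
- shaft: Turned shaft 115 mm long, upright and loose on the caliper's plate between jaw and anvil, 4 to 10 mm clear of the anvil. Lower 60 mm: bare aluminium, 30 mm diameter; upper 55 mm: brass-coloured, 22 mm diameter, to be gripped. 0.16 to 0.26 kg. Origin: centre of its foot; z towards the brass end. Its axis is 15 mm from a face that touches it: at caliper x = -5 mm when it meets the anvil.
- crate: Black four-cell crate fixed to the table, 340 mm (its x, pointing roughly away from the robot) x 84 mm (y) x 55 mm high, between the caliper and the housings. Origin: centre of its underside. One bottle stands in each cell; their caps reach 124 mm above the table.
- bottle0: White plastic bottle, 60 mm in diameter, 120 mm tall with its orange cap, loose in the crate's cell 1 counted from the -x end. Origin: centre of its underside. Leave alone.
- bottle1: White plastic bottle, 60 mm in diameter, 120 mm tall with its red cap, loose in the crate's cell 2 counted from the -x end. Origin: centre of its underside. Leave alone.
- bottle2: White plastic bottle, 60 mm in diameter, 120 mm tall with its orange cap, loose in the crate's cell 3 counted from the -x end. Origin: centre of its underside. Leave alone.
- bottle3: White plastic bottle, 60 mm in diameter, 120 mm tall with its red cap, loose in the crate's cell 4 counted from the -x end. Origin: centre of its underside. Leave alone.
- housing_blue: Blue bearing housing, the target, fixed to the table: square block 76 x 76 x 50 mm high with two low bolt feet (12 mm high, out to 60 mm from the centre along its x). Origin: centre of its underside.
- housing_blue_bore (a point): Centre of the blue housing's bore at its mouth, level with the block's top, 50 mm above the table; z up. The upright bore is 33 mm in diameter, 45 mm deep.
- housing_grey: Grey bearing housing of the same outer size as the blue one, with a smaller bore (25 mm). Not the target; it and the blue one may stand in either place.
- brown_bottle: Loose brown bottle, 66 mm in diameter, 150 mm tall, at the far side of the bench. Leave alone.
- tub: Loose white tub with orange lid, 90 mm in diameter, 75 mm tall, at the far side. Leave alone.
- wrench: Loose steel wrench lying flat at the far side. Leave alone.
Not all that is in view belongs to the job. Leave any pink look-alike of the shaft alone. Of the things shaped like the housing_blue, the blue one is meant.

How it is judged:
On the way, in this order (a step that is already met when the one before it is completed fails the run):
1. the shaft is clamped upright between jaw and anvil, the jaw pressing on it with more than 1.5 N and the anvil pushed in by more than 1.5 mm (contact force between jaw and shaft above 1.5 N and value of joint anvil above 0.0015 m and x of shaft in the frame of caliper below -0.006 m and angle between shaft's own z axis and vertical below 0.087 rad), for 0.2 s.
2. the shaft, held by the fingers, passes over the crate with its foot above the bottle caps (x of shaft in the frame of crate between -0.17 and 0.17 m and y of shaft in the frame of crate between -0.042 and 0.042 m and height (world z) of shaft above 0.125 m and contact force between shaft and the fingers above 1 N).
At the end, for the whole second after the job is handed in: The shaft is held by the fingers (more than 1 N), at rest (under 20 mm/s), upright within 5 degrees, its foot centred within 5 mm over the blue housing's bore and 2 to 25 mm above its mouth, not touching the housing (horizontal distance between shaft and housing_blue_bore below 0.005 m and z of shaft in the frame of housing_blue_bore between 0.002 and 0.025 m and angle between shaft's own z axis and vertical below 0.087 rad and contact force between shaft and housing_blue below 0.05 N and contact force between shaft and the fingers above 1 N and linear speed of shaft below 0.02 m/s); the arm keeps its last pose, push and grip.
It fails at once if a bottle, the tub or the wrench is moved by more than 20 mm or a bottle tipped (distance of any of bottle0, bottle1, bottle2, bottle3, brown_bottle, tub, wrench from where it was at the start of the episode above 0.02 m or angle between any of bottle0, bottle1, bottle2, bottle3, brown_bottle's own z axis and vertical above 0.35 rad).
It fails at once if the shaft is squeezed in the caliper with more than 50 N (contact force between jaw and shaft above 50 N).
It fails at once if the shaft touches the blue housing (contact force between shaft and housing_blue above 0.5 N).
It also fails if it takes over 64 s, if anything falls off the work surface, if the arm or the gripper's body presses on something with over 40 N, if the wrist force passes 120 N, or if a joint passes its speed limit or range.

## Working session

There is one attempt and no reset: what is moved stays moved. The work goes in short steps, Python scripts to look and compute and a tool call to move; the robot and the scene stay as the last step left them, time stands still between calls to the robot, and variables do not carry over. Pictures are saved under pics/ and viewed, at most 10 in all, crops included, and the job is handed in when it is done.

Besides the shell and the picture viewer there is one more tool, called by a JSON object that holds its "fn" and its "kwargs", one argument or row to a line. jog_arm: Moves the arm, as the interface text tells. Shift numbers are shares of 0.06 m and turn numbers shares of 0.1 rad, none past 1 either way. Its arguments: {"type":"object","properties":{"commands":{"type":"array","items":{"type":"number"}},"newtons":{"type":"number"}},"required":["commands"]}

```bash
mkdir -p pics
cat > h.py <<'E'
import numpy as np, cv2
from station import ctrl, eyes, job, nets
def save(d,n): cv2.imwrite('pics/'+n,cv2.cvtColor(d['image'],cv2.COLOR_RGB2BGR))
def cloud(d):
    K=d['K'];z=d['z_map'];h,w=z.shape
    u,v=np.meshgrid(np.arange(w),np.arange(h))
    p=cv2.undistortPoints(np.stack([u,v],-1).reshape(-1,1,2).astype(np.float64),K,np.array(d['dist_coeffs'])).reshape(h,w,2)
    P=np.stack([p[...,0]*z,-p[...,1]*z,-z,np.ones_like(z)],-1)
    W=P@d['cam_to_world'].T
    W=W[...,:3]; W[z<=0]=np.nan
    return W
E
python3 - <<'E'
from h import *
o=ctrl.get_obs();print(o, ctrl.tcp_to_grasp)
for n in ['scene','top']:
    d=eyes.get_image(n);save(d,n+'0.png');np.savez(n+'0.npz',W=cloud(d),im=d['image']);print(n,d['cam_to_world'].round(3).tolist(),d['dist_coeffs'])
    for k in ['caliper','jaw','anvil','post_top','shaft','crate','housing_blue','housing_grey']:
        print(k,[(round(float(r['p']),2),[int(x) for x in r['bbox']]) for r in nets.silhouettes(n,k)][:3])
E
```

```text
{'t': 0.0, 'q': array([ 1.22698266e+00,  5.33490711e-02,  1.61431091e+00,  1.53207644e-05,
        1.47599950e+00, -1.18967366e-01]), 'dq': array([ 0.001108  , -0.00115462, -0.00028322,  0.00032142,  0.00133781,
       -0.00031715]), 'effort': array([-1.78971401e-03, -3.93693960e+01, -3.70170844e+01, -3.78562490e-04,
        7.27523482e-03, -8.06088167e-06]), 'tool_pos': array([0.13910962, 0.60867634, 0.23005775]), 'tool_rot': array([-0.3523915 , -3.12127274,  0.00315405]), 'contact_force': array([-0.166857  , -0.47151853,  0.88527223]), 'wrist_torque': array([-0.03307844, -0.00413064, -0.00718394]), 'grip_force': 0.0, 'opening': 0.08565490720080078} -0.0187
scene [[0.755, -0.503, 0.42, 0.954], [0.655, 0.584, -0.479, -0.434], [-0.005, 0.637, 0.771, 0.786], [0.0, 0.0, 0.0, 1.0]] [-0.04581035  0.          0.          0.          0.        ]
caliper [(0.69, [160, 250, 243, 351])]
jaw [(0.71, [187, 288, 228, 334])]
anvil [(0.51, [169, 261, 189, 272]), (0.44, [279, 175, 304, 224])]
post_top [(0.96, [185, 288, 227, 338]), (0.72, [167, 267, 174, 273]), (0.32, [382, 251, 446, 304])]
shaft [(
[... 242 characters left out ...]
[(0.76, [383, 154, 434, 199]), (0.15, [184, 289, 232, 337])]
top [[-0.011, 1.0, -0.021, 0.551], [-1.0, -0.011, 0.002, 0.026], [0.002, 0.021, 1.0, 0.896], [0.0, 0.0, 0.0, 1.0]] [-0.06387383  0.          0.          0.          0.        ]
caliper [(0.76, [434, 185, 482, 281])]
jaw [(0.88, [447, 197, 484, 235])]
anvil [(0.48, [445, 266, 467, 271])]
post_top [(0.69, [450, 196, 483, 230])]
shaft [(0.86, [447, 250, 478, 264]), (0.84, [409, 250, 437, 272])]
crate [(0.96, [311, 143, 358, 298]), (0.69, [435, 188, 483, 280])]
housing_blue [(0.94, [148, 220, 193, 273]), (0.76, [219, 222, 261, 276]), (0.74, [195, 153, 243, 206])]
housing_grey [(0.68, [401, 105, 443, 149]), (0.61, [194, 152, 239, 206])]
```

View pics/scene0.png

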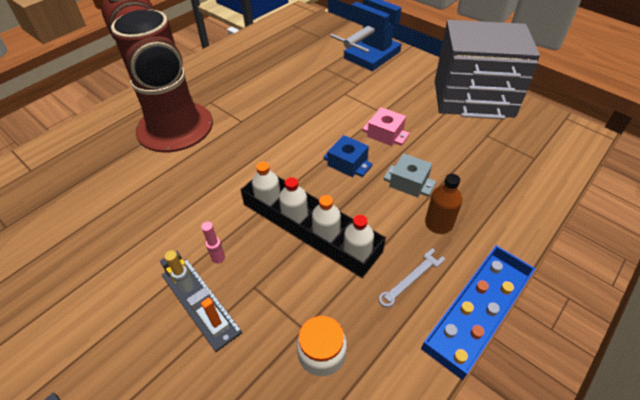

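View pics/top0.png

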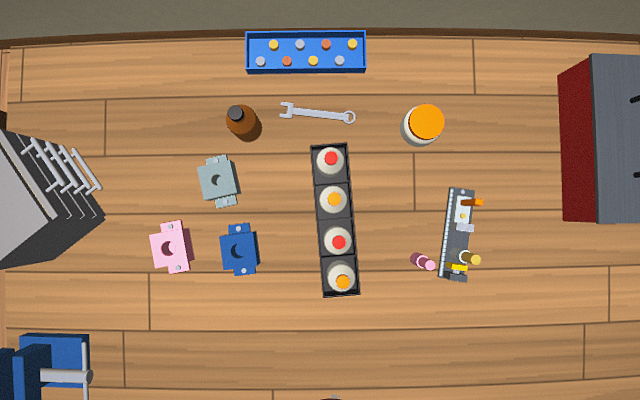

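The scene view shows the caliper with shaft at (175,262) and post at (210,310), and the blue housing at (348,155). In the top view the shaft's brass end is at (473,258), the post at (478,202), the pink look-alike at (424,262) and the blue bore at (238,250). The crate lies between them.

```bash
cat > m.py <<'E'
from h import *
for n,R in [('top',dict(sh=(440,240,490,285),post=(440,185,495,225),hb=(215,218,265,280),cal=(430,180,490,290),crate=(305,138,365,302))),('scene',dict(sh=(155,240,195,300),post=(180,280,235,345),hb=(320,132,375,182),cal=(150,240,250,355),crate=(238,150,388,275)))]:
    f=np.load(n+'0.npz');W=f['W'];im=f['im'];hsv=cv2.cvtColor(im,cv2.COLOR_RGB2HSV)
    def sub(k,zl,zh,hue=None,s=0):
        a,b,c,d=R[k];w=W[b:d,a:c].reshape(-1,3);h=hsv[b:d,a:c].reshape(-1,3)
        m=(w[:,2]>zl)&(w[:,2]<zh)
        if hue: m&=(h[:,0]>=hue[0])&(h[:,0]<=hue[1])&(h[:,1]>=s)
        return w[m]
    def rep(l,p):
        if len(p)<3: print(n,l,len(p));return
        r=cv2.minAreaRect((p[:,:2]*1000).astype(np.float32))
        print(n,l,len(p),'med',np.median(p,0).round(4),'rect',np.round(r[0],1),np.round(r[1],1),round(r[2],1))
    rep('shafttop',sub('sh',.122,.135))
    rep('shaftbrass',sub('sh',.075,.122,(10,40),80))
    rep('anvil yellow',sub('sh',.02,.07,(24,34),150))
    rep('posttop',sub('post',.110,.122))
    rep('post',sub('post',.06,.122,(5,20),130))
    rep('jawtop',sub('cal',.053,.061))
    rep('plate',sub('cal',.008,.016))
    rep('blue top',sub('hb',.045,.055,(100,125),80))
    rep('blue all',sub('hb',.008,.055,(100,125),80))
    rep('crate top',sub('crate',.05,.06))
    rep('caps',sub('crate',.118,.13))
E
python3 m.py
```

```text
top shafttop 89 med [ 0.4487 -0.2942  0.1276] rect [ 448.6 -294.8] [18.6 21.1] 55.1
top shaftbrass 89 med [ 0.4519 -0.2865  0.101 ] rect [ 451.  -290.4] [11.1 22.1] 61.5
top anvil yellow 86 med [ 0.4224 -0.2876  0.0555] rect [ 422.1 -287.4] [36.1 11.1] 81.8
top posttop 53 med [ 0.5657 -0.3093  0.115 ] rect [ 566.6 -310.3] [18.7 10.5] 89.2
top post 109 med [ 0.5659 -0.3033  0.1076] rect [ 566.4 -310.2] [19.7 11.8] 81.0
top jawtop 400 med [ 0.4244 -0.291   0.0572] rect [ 480.5 -296.7] [ 41.5 181.9] 81.8
top plate 1122 med [ 0.4903 -0.2884  0.0128] rect [ 494.  -299.4] [ 61.2 214. ] 81.8
top blue top 1011 med [0.4652 0.2036 0.0511] rect [464.7 204.1] [76.5 76.8] 7.1
top blue all 1454 med [0.4655 0.2037 0.0502] rect [464.3 204. ] [118.6  76.9] 7.1
top crate top 775 med [ 0.5254 -0.0173  0.0555] rect [531.  -13.1] [339.   84.1] 4.3
top caps 578 med [ 0.4995 -0.0128  0.125 ] rect [532.1 -12.6] [278.4  27.1] 4.8
scene shafttop 103 med [ 0.4502 -0.2964  0.1265] rect [ 449.6 -296.2] [20.6 21. ] 15.9
scene shaftbrass 163 med [ 0.4572 -0.2998  0.0993] rect [ 455.2 -298.2] [20.  12.4] 75.7
scene anvil yellow 19 med [ 0.4231 -0.3032  0.054 ] rect [ 421.8 -292.7] [37.8 17.9] 57.1
scene posttop 77 med [ 0.568  -0.3116  0.114 ] rect [ 567.  -311.6] [18.  14.2] 83.1
scene post 215 med [ 0.5724 -0.3126  0.1003] rect [ 567.3 -311.5] [18.1 14.3] 81.0
scene jawtop 404 med [ 0.5039 -0.2989  0.0563] rect [ 473.5 -296.4] [118.  179.8] 49.0
scene plate 1493 med [ 0.5131 -0.3083  0.0115] rect [ 499.7 -267. ] [127.8 217.4] 81.4
scene blue top 570 med [0.4673 0.2002 0.0487] rect [465.8 203.6] [76.7 79.8] 7.2
scene blue all 1176 med [0.4763 0.1913 0.0442] rect [466.3 203.1] [118.   80.4] 5.7
scene crate top 893 med [ 0.5534 -0.0364  0.0533] rect [525.6  81.7] [341.4 277.7] 4.2
scene caps 475 med [ 0.5698 -0.0133  0.1224] rect [535.1 -13.3] [280.2  28.4] 4.9
```

```bash
cat > plan.py <<'E'
import sys,json
from h import *
from scipy.spatial.transform import Rotation as Ro
# waypoints: x y z yaw_of_tool_y(deg) step_m
def plan(wps,grip,start=None):
    o=ctrl.get_obs(); p,R=(o['tool_pos'].copy(),Ro.from_rotvec(o['tool_rot'])) if start is None else start
    rows=[]
    for x,y,z,a,st in wps:
        T=np.array([x,y,z]);c,s=np.cos(np.radians(a)),np.sin(np.radians(a))
        RT=Ro.from_matrix(np.array([[-s,c,0],[c,s,0],[0,0,-1.]]).T)
        n=max(1,int(np.ceil(np.linalg.norm(T-p)/st)),int(np.ceil((R.inv()*RT).magnitude()/0.095)))
        for k in range(n,0,-1):
            d=np.round(R.inv().apply((T-p)/k)/.06,2);r=np.round((R.inv()*RT).as_rotvec()/k/.1,2)
            d[abs(d)<.01]=0;r[abs(r)<.02]=0
            rows.append([*(d+0).tolist(),*(r+0).tolist(),grip]);p=p+R.apply(d*.06);R=R*Ro.from_rotvec(r*.1)
    print('t',round(o['t'],2),'end',p.round(4),len(rows))
    for i in range(0,len(rows),20): print(json.dumps(sum(rows[i:i+20],[])).replace(' ','').replace('.0,',','))
E
python3 - <<'E'
from plan import plan
plan([(.45,.12,.25,20,.05),(.567,-.311,.20,-8.2,.05)],50)
E
```

```text
t 0.9 end [ 0.5671 -0.3107  0.2001] 21
[-0.57,-0.57,-0.03,0,0,0.83,50,-0.62,-0.52,-0.03,0,0,0.83,50,-0.66,-0.46,-0.03,0,0,0.83,50,-0.69,-0.41,-0.02,0,0,0.83,50,-0.73,-0.35,-0.03,0,0,0.83,50,-0.75,-0.29,-0.02,0,0,0.83,50,-0.77,-0.22,-0.03,0,0,0.83,50,-0.79,-0.16,-0.02,0,0,0.83,50,-0.8,-0.09,-0.03,0,0,0.83,50,-0.8,-0.03,-0.02,0,0,0.83,50,-0.8,0.04,-0.03,0,0,0.83,50,-0.8,0.11,-0.02,0,0,0.84,50,-0.82,-0.07,0.09,0,0,0.55,50,-0.83,-0.02,0.09,0,0,0.55,50,-0.83,0.02,0.09,0,0,0.55,50,-0.82,0.07,0.09,0,0,0.55,50,-0.82,0.11,0.09,0,0,0.54,50,-0.81,0.16,0.1,0,0,0.55,50,-0.8,0.2,0.09,0,0,0.54,50,-0.79,0.24,0.1,0,0,0.55,50]
[-0.78,0.29,0.09,0,0,0.54,50]
```

{"fn": "jog_arm", "kwargs": {
  "commands": [-0.57, -0.57, -0.03, 0, 0, 0.83, 50, -0.62, -0.52, -0.03, 0, 0, 0.83, 50, -0.66, -0.46, -0.03, 0, 0, 0.83, 50, -0.69, -0.41, -0.02, 0, 0, 0.83, 50, -0.73, -0.35, -0.03, 0, 0, 0.83, 50, -0.75, -0.29, -0.02, 0, 0, 0.83, 50, -0.77, -0.22, -0.03, 0, 0, 0.83, 50, -0.79, -0.16, -0.02, 0, 0, 0.83, 50, -0.8, -0.09, -0.03, 0, 0, 0.83, 50, -0.8, -0.03, -0.02, 0, 0, 0.83, 50, -0.8, 0.04, -0.03, 0, 0, 0.83, 50, -0.8, 0.11, -0.02, 0, 0, 0.84, 50, -0.82, -0.07, 0.09, 0, 0, 0.55, 50, -0.83, -0.02, 0.09, 0, 0, 0.55, 50, -0.83, 0.02, 0.09, 0, 0, 0.55, 50, -0.82, 0.07, 0.09, 0, 0, 0.55, 50, -0.82, 0.11, 0.09, 0, 0, 0.54, 50, -0.81, 0.16, 0.1, 0, 0, 0.55, 50, -0.8, 0.2, 0.09, 0, 0, 0.54, 50, -0.79, 0.24, 0.1, 0, 0, 0.55, 50],
  "newtons": 20
}}

```text
t: 3.4
tool_pos: [0.5543, -0.2643, 0.2055]
tool_rot: [2.32, 2.118, 0.0]
contact_force: [-0.5, 0.4, 0.3]
opening: 0.0499
grip_force: 0.0
```

{"fn": "jog_arm", "kwargs": {
  "commands": [-0.78, 0.29, 0.09, 0, 0, 0.54, 50, 0, 0, 0, 0, 0, 0, 50, 0, 0, 0, 0, 0, 0, 50]
}}

```text
t: 3.78
tool_pos: [0.567, -0.3103, 0.1999]
tool_rot: [-2.374, -2.057, -0.0]
contact_force: [-0.5, 0.0, -0.1]
opening: 0.0501
grip_force: 0.0
```

Run:
```python
from plan import plan,ctrl
print(ctrl.get_obs())
plan([(.567,-.311,.078,-8.2,.03)],50)
```

```text
{'t': 3.775, 'q': array([-6.16017897e-01,  1.22956693e-01,  1.59105561e+00,  3.66703363e-04,
        1.42837815e+00, -4.73219794e-01]), 'dq': array([ 0.01858463, -0.02293311,  0.01229955, -0.00143165, -0.00080086,
        0.0010794 ]), 'effort': array([-8.66708234e-01, -4.11115909e+01, -3.66889000e+01, -3.87023552e-02,
       -2.73161789e-02,  1.64057228e-04]), 'tool_pos': array([ 0.56697955, -0.31033799,  0.19991157]), 'tool_rot': array([-2.37365842e+00, -2.05668152e+00, -2.54803720e-04]), 'contact_force': array([-0.4514558 ,  0.01638592, -0.13189757]), 'wrist_torque': array([ 0.00450361, -0.00592127, -0.00941045]), 'grip_force': 0.0, 'opening': 0.05014460358087098}
t 3.77 end [ 0.5668 -0.3108  0.0781] 5
[0,0,0.41,0,0,0,50,0,0,0.41,0,0,0,50,0,0,0.4,0,0,0,50,-0.01,0,0.41,0,0,0,50,0,0,0.4,0,0,0,50]
```

{"fn": "jog_arm", "kwargs": {
  "commands": [0, 0, 0.41, 0, 0, 0, 50, 0, 0, 0.41, 0, 0, 0, 50, 0, 0, 0.41, 0, 0, 0, 50, 0, 0, 0.41, 0, 0, 0, 50, 0, 0, 0.4, 0, 0, 0, 50, 0, 0, 0, 0, 0, 0, 50, 0, 0, 0, 0, 0, 0, 5, 0, 0, 0, 0, 0, 0, 5, 0, 0, 0, 0, 0, 0, 5, 0, 0, 0, 0, 0, 0, 5],
  "newtons": 20
}}

```text
t: 5.03
tool_pos: [0.568, -0.311, 0.0797]
tool_rot: [2.373, 2.056, 0.001]
contact_force: [-1.4, 2.9, 6.1]
opening: 0.0135
grip_force: 25.9
```

Run:
```python
from h import *
d=eyes.get_image('scene');W=cloud(d);im=d['image'];print(ctrl.get_obs())
cv2.imwrite('pics/s1.png',cv2.resize(cv2.cvtColor(im[180:370,110:310],cv2.COLOR_RGB2BGR),None,fx=3,fy=3,interpolation=2))
```

```text
{'t': 5.075, 'q': array([-6.16008055e-01,  2.35599834e-01,  1.67469928e+00,  4.85113763e-04,
        1.22932870e+00, -4.73003443e-01]), 'dq': array([ 5.58069411e-04, -1.56705598e-03, -1.08838931e-03, -8.39503629e-05,
        9.12519739e-04, -9.72012730e-04]), 'effort': array([ -0.86092053, -40.31061172, -31.62878394,  -0.22029393,
        -0.76376293,  -0.11675854]), 'tool_pos': array([ 0.56800069, -0.31102088,  0.07977572]), 'tool_rot': array([2.37327466e+00, 2.05569195e+00, 1.43302252e-03]), 'contact_force': array([-1.34931713,  2.38693975,  6.52266547]), 'wrist_torque': array([ 0.3302292 ,  0.41827298, -0.11226692]), 'grip_force': 25.863912999629974, 'opening': 0.013871058731041566}
```

View pics/s1.png

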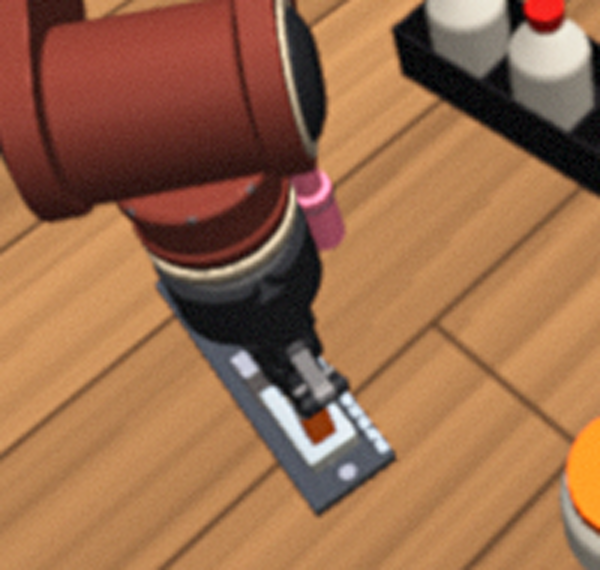

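The picture shows the fingers pinching the orange post at about (315,420) in the crop, with the jaw still open.

{"fn": "jog_arm", "kwargs": {
  "commands": [0, -0.1, 0, 0, 0, 0, 5, 0, -0.1, 0, 0, 0, 0, 5, 0, -0.1, 0, 0, 0, 0, 5, 0, -0.1, 0, 0, 0, 0, 5, 0, -0.1, 0, 0, 0, 0, 5, 0, -0.1, 0, 0, 0, 0, 5]
}}

```text
t: 5.82
tool_pos: [0.5329, -0.3058, 0.0798]
tool_rot: [2.372, 2.055, 0.004]
contact_force: [3.0, 3.3, 6.3]
opening: 0.0138
grip_force: 25.9
```

{"fn": "jog_arm", "kwargs": {
  "commands": [0, -0.04, 0, 0, 0, 0, 5, 0, -0.04, 0, 0, 0, 0, 5, 0, -0.04, 0, 0, 0, 0, 5]
}}

```text
t: 6.2
tool_pos: [0.5261, -0.3048, 0.0798]
tool_rot: [2.372, 2.054, 0.004]
contact_force: [4.3, 1.9, 5.7]
opening: 0.0137
grip_force: 25.8
```

{"fn": "jog_arm", "kwargs": {
  "commands": [0, -0.02, 0, 0, 0, 0, 5, 0, -0.02, 0, 0, 0, 0, 5]
}}

```text
t: 6.45
tool_pos: [0.5238, -0.3045, 0.0798]
tool_rot: [2.372, 2.054, 0.004]
contact_force: [4.0, 1.8, 5.5]
opening: 0.0138
grip_force: 25.8
```

{"fn": "jog_arm", "kwargs": {
  "commands": [0, -0.02, 0, 0, 0, 0, 5, 0, -0.02, 0, 0, 0, 0, 5]
}}

```text
t: 6.7
tool_pos: [0.5214, -0.3041, 0.0798]
tool_rot: [2.372, 2.054, 0.004]
contact_force: [3.6, 3.2, 5.0]
opening: 0.0138
grip_force: 25.8
```

{"fn": "jog_arm", "kwargs": {
  "commands": [0, -0.02, 0, 0, 0, 0, 5]
}}

```text
t: 6.82
tool_pos: [0.5205, -0.304, 0.0798]
tool_rot: [2.371, 2.054, 0.005]
contact_force: [5.9, 2.3, 4.9]
opening: 0.0141
grip_force: 25.8
```

{"fn": "jog_arm", "kwargs": {
  "commands": [0, -0.02, 0, 0, 0, 0, 5]
}}

```text
t: 6.95
tool_pos: [0.5195, -0.3038, 0.0798]
tool_rot: [2.371, 2.054, 0.006]
contact_force: [7.4, 1.6, 4.6]
opening: 0.0135
grip_force: 25.8
```

{"fn": "jog_arm", "kwargs": {
  "commands": [0, -0.02, 0, 0, 0, 0, 5]
}}

```text
t: 7.08
tool_pos: [0.5186, -0.3037, 0.0798]
tool_rot: [2.371, 2.053, 0.006]
contact_force: [6.9, 3.3, 3.9]
opening: 0.0137
grip_force: 25.9
```

{"fn": "jog_arm", "kwargs": {
  "commands": [0, -0.01, 0, 0, 0, 0, 5, 0, 0, 0, 0, 0, 0, 5, 0, 0, 0, 0, 0, 0, 5, 0, 0, 0, 0, 0, 0, 5, 0, 0, 0, 0, 0, 0, 5, 0, 0, 0, 0, 0, 0, 5, 0, 0, 0, 0, 0, 0, 5]
}}

```text
t: 7.95
tool_pos: [0.5181, -0.3036, 0.0798]
tool_rot: [2.37, 2.053, 0.006]
contact_force: [7.2, 2.5, 3.9]
opening: 0.0136
grip_force: 26.0
```

Run:
```python
from h import *
print(ctrl.get_obs()['contact_force'])
W=None
for n,b in (('scene',(155,235,200,300)),('top',(435,240,490,290))):
    d=eyes.get_image(n);W=cloud(d);hs=cv2.cvtColor(d['image'],cv2.COLOR_RGB2HSV)
    a=b[0];w=W[b[1]:b[3],b[0]:b[2]].reshape(-1,3);h=hs[b[1]:b[3],b[0]:b[2]].reshape(-1,3)
    u=np.array([.9898,-.1426])
    for nm,m in (('top',(w[:,2]>.122)&(w[:,2]<.132)),('anv',(h[:,0]>23)&(h[:,0]<35)&(h[:,1]>140)&(w[:,2]>.045)&(w[:,2]<.065))):
        p=w[m];
        if len(p)>4:
            l=(p[:,:2]-[.447,-.2926])@u; print(n,nm,len(p),np.median(p,0).round(4),l.min().round(4),l.max().round(4),np.median(l).round(4))
```

```text
[7.17237919 2.47367542 3.89217563]
scene top 27 [ 0.5336 -0.3159  0.1298] 0.0626 0.1064 0.0881
top top 49 [ 0.4424 -0.2878  0.1282] -0.0174 0.0399 -0.0058
top anv 74 [ 0.418  -0.2876  0.0558] -0.0349 -0.0239 -0.0295
```

{"fn": "jog_arm", "kwargs": {
  "commands": [0, 0, 0, 0, 0, 0, 45, 0, 0, 0, 0, 0, 0, 45, 0, 0, 0, 0, 0, 0, 45, 0, 0, -0.5, 0, 0, 0, 45, 0, 0, -0.7, 0, 0, 0, 45, 0, 0, -0.7, 0, 0, 0, 45, 0, 0, -0.7, 0, 0, 0, 45, 0.9, 0, 0, 0, 0, 0, 45, 0.9, 0, 0, 0, 0, 0, 45, 0, 0, 0, 0, 0, 0, 45]
}}

```text
t: 9.3
tool_pos: [0.531, -0.1936, 0.2335]
tool_rot: [-2.37, -2.062, -0.0]
contact_force: [-0.2, -0.3, -0.0]
opening: 0.0449
grip_force: 0.0
```

Run:
```python
from h import *
print(ctrl.get_obs()['tool_pos'])
u=np.array([.9898,-.1426])
for n,b in (('top',(435,190,495,290)),('scene',(155,230,240,345))):
    d=eyes.get_image(n);W=cloud(d);hs=cv2.cvtColor(d['image'],cv2.COLOR_RGB2HSV);save(d,n+'2.png')
    w=W[b[1]:b[3],b[0]:b[2]].reshape(-1,3);h=hs[b[1]:b[3],b[0]:b[2]].reshape(-1,3)
    for nm,m in (('shtop',(w[:,2]>.122)&(w[:,2]<.135)),('post',(w[:,2]>.110)&(w[:,2]<.119)&(w[:,0]>.48)),('anv',(h[:,0]>23)&(h[:,0]<35)&(h[:,1]>140)&(w[:,2]>.045)&(w[:,2]<.065))):
        p=w[m]
        if len(p)>4:
            l=(p[:,:2]-[.447,-.2926])@u; r=cv2.minAreaRect((p[:,:2]*1000).astype(np.float32));print(n,nm,len(p),np.median(p,0).round(4),l.min().round(4),l.max().round(4),np.round(r[0],1),np.round(r[1],1))
```

```text
[ 0.53096733 -0.19364876  0.23354476]
scene shtop 110 [ 0.4427 -0.2952  0.1263] -0.0159 0.007 [ 442.1 -294.7] [22.1 20.9]
scene post 75 [ 0.5211 -0.3051  0.114 ] 0.0663 0.0808 [ 519.6 -304.6] [17.8 14.2]
scene anv 15 [ 0.4212 -0.2762  0.0547] -0.0311 -0.022 [ 420.3 -289.7] [34.8  6.2]
```

Run:
```python
from plan import plan
plan([(.4415,-.294,.20,-8.2,.045),(.4415,-.294,.084,-8.2,.03)],45)
```

```text
t 9.4 end [ 0.4415 -0.2939  0.0842] 8
[-0.46,-0.31,0.14,0,0,0,45,-0.45,-0.31,0.14,0,0,0,45,-0.46,-0.31,0.14,0,0,0,45,-0.45,-0.31,0.14,0,0,0,45,0,0,0.48,0,0,0,45,0,0,0.48,0,0,0,45,0,0,0.49,0,0,0,45,0,0,0.48,0,0,0,45]
```

{"fn": "jog_arm", "kwargs": {
  "commands": [-0.46, -0.31, 0.14, 0, 0, 0, 45, -0.45, -0.31, 0.14, 0, 0, 0, 45, -0.46, -0.31, 0.14, 0, 0, 0, 45, -0.45, -0.31, 0.14, 0, 0, 0, 45, 0, 0, 0, 0, 0, 0, 45, 0, 0, 0.48, 0, 0, 0, 45, 0, 0, 0.48, 0, 0, 0, 45, 0, 0, 0.49, 0, 0, 0, 45, 0, 0, 0.48, 0, 0, 0, 45, 0, 0, 0, 0, 0, 0, 45]
}}

```text
t: 10.65
tool_pos: [0.4403, -0.2927, 0.0818]
tool_rot: [-2.371, -2.053, 0.001]
contact_force: [-0.9, 1.0, -0.0]
opening: 0.045
grip_force: 0.0
```

{"fn": "jog_arm", "kwargs": {
  "commands": [0, 0, 0, 0, 0, 0, 10, 0, 0, 0, 0, 0, 0, 10, 0, 0, 0, 0, 0, 0, 10, 0, 0, 0, 0, 0, 0, 10, 0, 0, 0, 0, 0, 0, 10],
  "newtons": 40
}}

```text
t: 11.28
tool_pos: [0.4424, -0.2947, 0.086]
tool_rot: [2.372, 2.055, 0.0]
contact_force: [-2.0, 1.1, 6.6]
opening: 0.0211
grip_force: 39.7
```

{"fn": "jog_arm", "kwargs": {
  "commands": [0, 0, -0.1, 0, 0, 0, 10, 0, 0, -0.2, 0, 0, 0, 10, 0, 0, -0.4, 0, 0, 0, 10, 0, 0, -0.5, 0, 0, 0, 10, 0, 0, -0.5, 0, 0, 0, 10, 0, 0, -0.5, 0, 0, 0, 10, 0, 0, -0.4, 0, 0, 0, 10, 0, 0, -0.2, 0, 0, 0, 10, 0, 0, 0, 0, 0, 0, 10, 0, 0, 0, 0, 0, 0, 10]
}}

```text
t: 12.52
tool_pos: [0.4411, -0.2934, 0.2508]
tool_rot: [-2.373, -2.055, 0.001]
contact_force: [0.1, -0.8, -3.1]
opening: 0.0208
grip_force: 39.6
```

Run:
```python
from plan import plan
from h import *
o=ctrl.get_obs();print(o)
d=eyes.get_image('scene');save(d,'s3.png');cv2.imwrite('pics/s3c.png',cv2.resize(cv2.cvtColor(d['image'][130:370,90:390],cv2.COLOR_RGB2BGR),None,fx=2,fy=2))
plan([(.465,-.18,.252,-8.2,.03),(.467,.204,.252,-8.2,.035)],10)
```

```text
{'t': 12.525, 'q': array([-7.27446349e-01, -1.86211290e-01,  1.80813220e+00, -6.41901989e-05,
        1.52222586e+00, -5.84458178e-01]), 'dq': array([-1.61090311e-03,  7.24396422e-03,  7.36080076e-03,  2.07845986e-04,
       -3.64577976e-05, -2.65930803e-04]), 'effort': array([ 8.96211772e-03, -3.11588216e+01, -3.95188522e+01, -2.55458363e-03,
       -5.34801744e-03,  1.35850107e-05]), 'tool_pos': array([ 0.44110642, -0.29340663,  0.25078735]), 'tool_rot': array([-2.37253985e+00, -2.05543264e+00,  6.17252448e-04]), 'contact_force': array([ 0.14975382, -0.84497966, -3.12587591]), 'wrist_torque': array([-0.0187412 ,  0.04556493,  0.03704259]), 'grip_force': 39.59051728248596, 'opening': 0.020835648244417845}
t 12.57 end [0.4673 0.2042 0.2518] 15
[0.48,0.03,-0.01,0,0,0,10,0.48,0.03,0,0,0,0,10,0.48,0.03,-0.01,0,0,0,10,0.49,0.04,0,-0.02,-0.02,0,10,0.58,-0.08,0,0,0,0,10,0.58,-0.08,0,0,0,0,10,0.58,-0.08,0,0,0,0,10,0.57,-0.08,0,0,0,0,10,0.58,-0.08,0,0,0,0,10,0.57,-0.08,0,0,0,0,10,0.58,-0.08,0,0,0,0,10,0.57,-0.08,0,0,0,0,10,0.58,-0.08,0,0,0,0,10,0.57,-0.08,0,0,0,0,10,0.58,-0.08,0,0,0,0,10]
```

View pics/s3c.png

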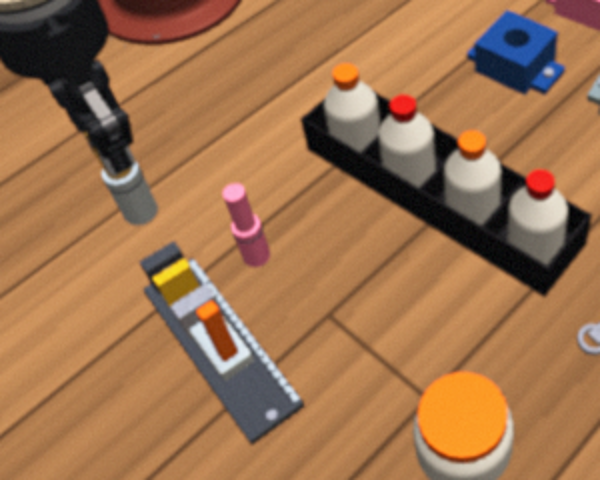

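The shaft hangs upright in the fingers at about (130,190) in the crop, clear of the caliper; nothing else has moved.

{"fn": "jog_arm", "kwargs": {
  "commands": [0.25, 0.02, 0, 0, 0, 0, 10, 0.48, 0.03, 0, 0, 0, 0, 10, 0.48, 0.03, 0, 0, 0, 0, 10, 0.48, 0.03, 0, 0, 0, 0, 10, 0.48, 0, 0, 0, 0, 0, 10, 0.58, -0.08, 0, 0, 0, 0, 10, 0.58, -0.08, 0, 0, 0, 0, 10, 0.58, -0.08, 0, 0, 0, 0, 10, 0.58, -0.08, 0, 0, 0, 0, 10, 0.58, -0.08, 0, 0, 0, 0, 10, 0.58, -0.08, 0, 0, 0, 0, 10, 0.58, -0.08, 0, 0, 0, 0, 10, 0.58, -0.08, 0, 0, 0, 0, 10, 0.58, -0.08, 0, 0, 0, 0, 10, 0.58, -0.08, 0, 0, 0, 0, 10, 0.4, -0.06, 0, 0, 0, 0, 10, 0.2, 0, 0, 0, 0, 0, 10, 0, 0, 0, 0, 0, 0, 10, 0, 0, 0, 0, 0, 0, 10]
}}

```text
t: 14.95
tool_pos: [0.4703, 0.2209, 0.2521]
tool_rot: [2.375, 2.056, -0.001]
contact_force: [0.5, -0.5, -3.1]
opening: 0.0214
grip_force: 39.6
```

Run:
```python
from h import *
o=ctrl.get_obs();print(o['tool_pos'],o['t'],o['opening'],o['grip_force'])
d=eyes.get_image('scene');W=cloud(d);np.savez('s4.npz',W=W,im=d['image'])
cv2.imwrite('pics/s4c.png',cv2.resize(cv2.cvtColor(d['image'][10:210,240:440],cv2.COLOR_RGB2BGR),None,fx=3,fy=3))
r=nets.silhouettes('scene','shaft');print([(x['p'],x['bbox']) for x in r])
```

```text
[0.47034667 0.22087569 0.25211169] 14.95 0.021382078973042947 39.58426773548126
[(0.96, [202.8, 224.9, 224.5, 263.3]), (0.68, [178.5, 268.8, 218.1, 318.0]), (0.64, [350.6, 57.8, 362.8, 107.3])]
```

View pics/s4c.png

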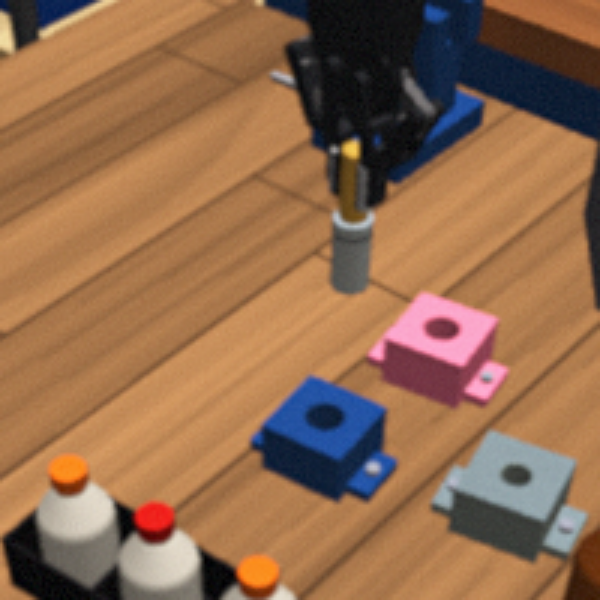

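The shaft hangs upright at crop (350,250), beyond the blue housing (325,430). I'll fit its cylinder from the depth.

```bash
cat > fit.py <<'E'
from h import *
from scipy.optimize import least_squares
def fit(W,b,t):
    w=W[b[1]:b[3],b[0]:b[2]].reshape(-1,3)
    w=w[(np.linalg.norm(w[:,:2]-t[:2],axis=1)<.03)]
    zt=t[2]-.072   # expected foot
    a=w[(w[:,2]>zt+.006)&(w[:,2]<zt+.052)]
    f=lambda q:np.hypot(a[:,0]-q[0]-q[2]*(a[:,2]-zt),a[:,1]-q[1]-q[3]*(a[:,2]-zt))-.015
    s=least_squares(f,[t[0],t[1],0,0],loss='soft_l1',f_scale=.001)
    z=np.sort(w[:,2]);print('n',len(a),'foot xy',s.x[:2].round(4),'tilt',s.x[2:].round(3),'rms',np.sqrt(np.mean(f(s.x)**2)).round(4),'zlow',z[:6].round(4),'tcp',t.round(4))
    sh=a[:0]
    return s.x
E
python3 - <<'E'
from fit import *
f=np.load('s4.npz');o=ctrl.get_obs();fit(f['W'],(340,55,375,115),o['tool_pos'])
d=eyes.get_image('top');W=cloud(d);save(d,'t4.png')
im=d['image'];hs=cv2.cvtColor(im,cv2.COLOR_RGB2HSV)
# blue bore in scene and top
for n,W,im in (('scene',f['W'],f['im']),('top0',np.load('top0.npz')['W'],np.load('top0.npz')['im'])):
    hs=cv2.cvtColor(im,cv2.COLOR_RGB2HSV)
    m=(np.linalg.norm(W[...,:2]-[.4655,.2037],axis=2)<.06)&(W[...,2]>.043)&(W[...,2]<.056)
    p=W[m];r=cv2.minAreaRect((p[:,:2]*1000).astype(np.float32));print(n,m.sum(),np.round(r[0],1),np.round(r[1],1),np.median(p[:,2]))
E
```

```text
n 228 foot xy [0.4686 0.2195] tilt [0.    0.008] rms 0.0012 zlow [0.1772 0.1779 0.178  0.1785 0.1788 0.1789] tcp [0.4705 0.2207 0.2523]
scene 617 [465.5 204.5] [77.5 80.8] 0.048709220203518644
top0 1046 [464.6 204.5] [76.7 77.6] 0.051053659471045176
```

Run:
```python
from plan import plan
plan([(.4665,.2047,.215,-8.2,.02),(.4665,.2047,.16,-8.2,.015)],10)
```

```text
t 15.1 end [0.4664 0.205  0.1599] 7
[-0.09,-0.01,0.21,0,0,0,10,-0.09,-0.01,0.21,0,0,0,10,-0.09,-0.01,0.2,0,0,0,10,0,0,0.23,0,0,0,10,0,0,0.23,0,0,0,10,0,0,0.23,0,0,0,10,0,0,0.23,0,0,0,10]
```

{"fn": "jog_arm", "kwargs": {
  "commands": [-0.09, -0.01, 0.21, 0, 0, 0, 10, -0.09, -0.01, 0.21, 0, 0, 0, 10, -0.09, -0.01, 0.2, 0, 0, 0, 10, 0, 0, 0.23, 0, 0, 0, 10, 0, 0, 0.23, 0, 0, 0, 10, 0, 0, 0.23, 0, 0, 0, 10, 0, 0, 0.23, 0, 0, 0, 10, 0, 0, 0, 0, 0, 0, 10, 0, 0, 0, 0, 0, 0, 10]
}}

```text
t: 16.23
tool_pos: [0.4666, 0.2058, 0.1603]
tool_rot: [2.374, 2.057, 0.001]
contact_force: [-0.3, -0.8, -1.5]
opening: 0.0212
grip_force: 39.6
```

Run:
```python
from fit import *
o=ctrl.get_obs()
d=eyes.get_image('scene');W=cloud(d);fit(W,(320,70,375,180),o['tool_pos'])
cv2.imwrite('pics/s5c.png',cv2.resize(cv2.cvtColor(d['image'][80:200,290:420],cv2.COLOR_RGB2BGR),None,fx=5,fy=5))
# bore ellipse of the unobstructed early scene / top pictures, cast to z=0.05
for n in ('scene','top'):
    dd=eyes.get_image(n);f=np.load(n+'0.npz');im=f['im'];W=f['W']
    g=im.astype(int).sum(2)
    K=dd['K'];M=dd['cam_to_world']
    ctr=np.array([.4655,.2037])
    h,w=g.shape;u,v=np.meshgrid(np.arange(w),np.arange(h))
    q=cv2.undistortPoints(np.stack([u,v],-1).reshape(-1,1,2).astype(float),K,np.array(dd['dist_coeffs'])).reshape(h,w,2)
    r=np.stack([q[...,0],-q[...,1],-np.ones((h,w))],-1)@M[:3,:3].T
    P=M[:3,3]+r*((.05-M[2,3])/r[...,2])[...,None]
    D=np.linalg.norm(P[...,:2]-ctr,axis=2)
    ring=(D>.021)&(D<.03);inn=D<.02
    th=(np.median(g[ring])+g[inn].min())/2
    m=inn&(g<th);wt=np.clip(np.median(g[ring])-g,0,None)*(D<.021)
    wt=np.minimum(wt,(np.median(g[ring])-th)*1.5)
    print(n,m.sum(),P[m].mean(0).round(4),'area diam',(2*np.sqrt(m.sum()*np.median(np.abs(np.gradient(P[...,0])[0]*np.gradient(P[...,1])[1]-np.gradient(P[...,0])[1]*np.gradient(P[...,1])[0])[inn])/np.pi)).round(4))
```

```text
n 188 foot xy [0.4668 0.2064] tilt [ 0.001 -0.022] rms 0.0012 zlow [0.0153 0.0175 0.0177 0.0195 0.0199 0.0203] tcp [0.4666 0.2058 0.1603]
scene 82 [0.4652 0.2023 0.05  ] area diam 0.0309
top 66 [0.461  0.2118 0.05  ] area diam 0.0205
```

View pics/s5c.png

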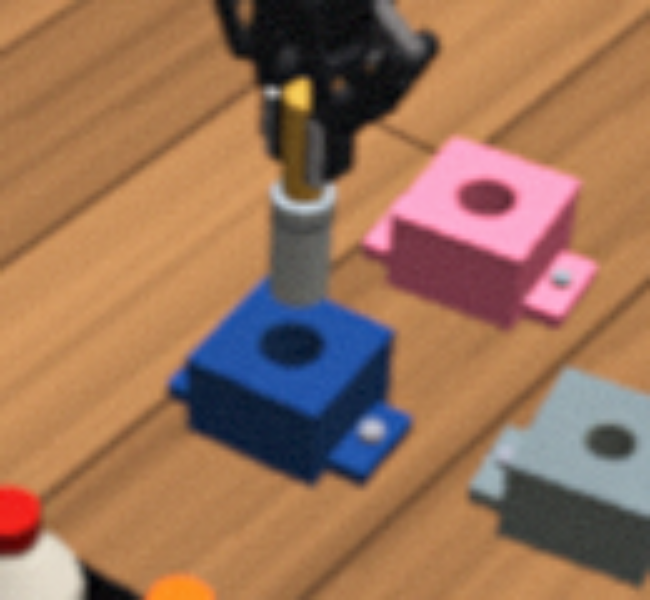

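The foot hangs over the bore (crop foot (298,295), bore (292,345)), roughly aligned. Lowering with a small correction, then re-measuring.

{"fn": "jog_arm", "kwargs": {
  "commands": [-0.015, 0, 0.1, 0, 0, 0, 10, -0.015, 0, 0.1, 0, 0, 0, 10, 0, 0, 0.1, 0, 0, 0, 10, 0, 0, 0.1, 0, 0, 0, 10, 0, 0, 0, 0, 0, 0, 10, 0, 0, 0, 0, 0, 0, 10, 0, 0, 0, 0, 0, 0, 10]
}}

```text
t: 17.25
tool_pos: [0.4663, 0.204, 0.1363]
tool_rot: [2.374, 2.057, 0.001]
contact_force: [0.5, -0.1, -1.8]
opening: 0.0213
grip_force: 39.6
```

Run:
```python
from fit import *
o=ctrl.get_obs();print(o['tool_pos'],o['tool_rot'],o['grip_force'])
acc=[]
for i in range(6):
    d=eyes.get_image('scene');W=cloud(d);hs=cv2.cvtColor(d['image'],cv2.COLOR_RGB2HSV)
    m=(hs[...,1]<70); V=W.copy();V[~m]=np.nan
    acc.append(fit(V,(320,70,375,190),o['tool_pos']))
    mb=(np.linalg.norm(W[...,:2]-[.4655,.2037],axis=2)<.065)&(W[...,2]>.043)&(W[...,2]<.056)&(hs[...,1]>120)
    r=cv2.minAreaRect((W[mb][:,:2]*1000).astype(np.float32));print(np.round(r[0],1),np.round(r[1],1))
print(np.mean(acc,0).round(4))
cv2.imwrite('pics/s6c.png',cv2.resize(cv2.cvtColor(d['image'][90:200,290:420],cv2.COLOR_RGB2BGR),None,fx=5,fy=5))
```

```text
[0.46631086 0.20401566 0.13626941] [2.37417667e+00 2.05693648e+00 9.17933772e-04] 39.594964385032654
n 157 foot xy [0.4662 0.2041] tilt [ 0.01  -0.002] rms 0.0012 zlow [0.0377 0.0619 0.0624 0.0628 0.0632 0.0636] tcp [0.4663 0.204  0.1363]
[465.6 203.2] [77.8 78.4]
n 157 foot xy [0.4665 0.2042] tilt [-0.001 -0.003] rms 0.0011 zlow [0.0373 0.0622 0.0628 0.0629 0.0633 0.0638] tcp [0.4663 0.204  0.1363]
[465.9 203.8] [77.7 80.4]
n 159 foot xy [0.4663 0.2041] tilt [ 0.005 -0.002] rms 0.0013 zlow [0.0375 0.0616 0.062  0.062  0.0628 0.063 ] tcp [0.4663 0.204  0.1363]
[465.5 202. ] [77.3 77.7]
n 160 foot xy [0.4657 0.2034] tilt [0.018 0.006] rms 0.0013 zlow [0.0357 0.061  0.0619 0.062  0.062  0.0628] tcp [0.4663 0.204  0.1363]
[465.3 202.1] [77.8 77.9]
n 155 foot xy [0.4658 0.2041] tilt [ 0.007 -0.008] rms 0.0011 zlow [0.0376 0.0613 0.0622 0.0623 0.0624 0.0632] tcp [0.4663 0.204  0.1363]
[465.5 203. ] [77.  79.3]
n 161 foot xy [0.4663 0.204 ] tilt [ 0.005 -0.007] rms 0.0012 zlow [0.0606 0.0616 0.0628 0.063  0.0636 0.0637] tcp [0.4663 0.204  0.1363]
[465.5 203.6] [78.1 79.8]
[ 0.4662  0.204   0.0074 -0.0027]
```

View pics/s6c.png

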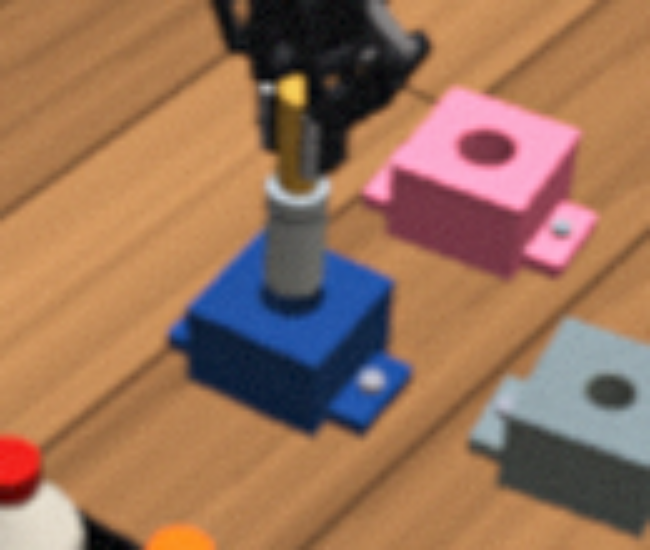

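The shaft stands upright over the blue bore, foot at crop (295,295). The fit puts it within about 1 mm of centre, 12 mm above the mouth. Handing in.

```bash
python3 -c "
from station import job;print(job.finish_job())"
```

```text
the job is handed in; nothing more can be done
None
```

I clamped the shaft in the caliper for about 0.9 s with the anvil pushed in roughly 3–4 mm. I then carried it over the crate and handed in still holding it upright, about 1 mm off centre and 12 mm above the blue bore. The hand-in returned no verdict.

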